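# Pack two sold glass sets into partitioned cartons

### The arm

A 7-joint arm with a two-finger parallel gripper is mounted at the origin on the work surface. World frame = base frame: x ahead of the robot, y to its left, z up, the work surface at z = 0. Lengths are in m, angles in rad, forces in N, time in s.
With the tool pointing down it reaches from about 0.4 to 0.85 m from the base axis. Payload 10.4 kg.
Tool frame: the origin (TCP) lies on the centre line of the jaws, within the pads' length; the fingertips stand 11 mm ahead of it and the grasp point (between the pads) lies 8 mm behind it; z points along the fingers, y is the line along which they close (so a half turn about z gives the same grasp; the last joint's range is limited). The gripper opens to 87 mm and grips with 3 to 60 N. Pads are 19 mm wide; open, the fingers measure 117 mm over their backs; the gripper's body (75 mm by 190 mm) begins 51 mm behind the grasp point.
Start: joints at [1.126, 0.332, -0.065, 1.46, 0.022, 1.35, -0.088], TCP at [0.256, -0.57, 0.234] pointing down, gripper open.
Joint ranges: [-2.6, 2.6], [-0.5, 2.12], [-1.47, 1.34], [0.16, 2.42], [-1.27, 4.41], [0.06, 2.06], [-2.6, 2.6]. Speed limits (rad/s): [2.22, 2.22, 2.79, 2.79, 3.14, 3.14, 3.14].

### API

Orientations are given as a unit quaternion [x, y, z, w].
In Python, from bench import r gives the robot as it stands.
- The arm moves only by the shell command python3 -m pendant 'ROWS' [OPENING] [FORCE]. ROWS is JSON, a list of rows, each a list of 4 numbers: the shift along the tool's x, y, z in m, then the turn about the tool's z in rad. A call has 1 to 8 rows; each row shifts and turns the commanded pose from where the row before left it, along the tool's axes as they then stand; what a row does not reach is not made up. A row lasts 1/12 s, in which the tool goes at most 41.7 mm and 7.16 degrees, less where a joint would pass 70% of its speed; a pose out of reach is approached as far as the arm can. A call with a gripper value outside its range is refused whole. OPENING is the opening, from 0 (shut) to 1 (fully open), set as the call begins (- or left out, the last holds). The fingers move at their own pace and stop on an object; FORCE is the grip in N (left out, the last holds). Time passes only in rows, so rows that do not move let the fingers close. It gives the time, the measured TCP pose, the force, the opening and the grip force at its end, in the units of the state.
- r.read_state(): the state, without advancing time (a new reading comes with each control period).
- r.camera(name): name is "scene" or "top" or "wrist"; returns a dict with "img" (400x640x3 uint8, red, green, blue), "camera_matrix" (3x3 intrinsics, pixels), "dist_coeffs" ([k1, k2, p1, p2, k3] as OpenCV has them; the pictures are not rectified), "xyz" and "attitude" of the camera in the world. Camera axes: x right, y down, z forward; pixel columns grow to the right and rows downward; lengths in m; the calibration is good to about 2 mm. A picture is of the moment at which its call begins. There is no depth.
- r.close_job(): hands the job in; it is judged then, once.
Trained networks look in the newest picture that a camera, given by its name, has taken for a name from the list of things; names that differ only in an ending like _2 or _b are one class to them, and where a whole thing is asked for, a point or a joint stands for the part that bears it (a point fixed in the world has none). Each returns a list of dicts, best first, with "score" (0 to 1); they miss things now and then, are a little off and sometimes report something else, mostly with a low value. They report only what shows in the picture. A call takes as long as a camera call.
- r.outline_of(thing, camera): "mask" (400x640 bool, what is visible of it) and "bbox" ([centre column, centre row, width, height] in pixels, round what is visible of it).
The state is a dict: "time": time; "joint_positions": joint angles; "joint_vel": joint speeds; "joint_torque": joint torques, N m; "ee_pos": TCP position; "eef_rot": TCP orientation; "ft_force": force on the tool from outside, world axes, zero at the start; "torque": the same for the moment, N m; "width": finger opening in m; "grip_force": force on a finger pad.
Only numpy, scipy, OpenCV 4.12 (cv2) and the standard library are available. Lean on these libraries where they do the work, as an engineer would, in place of code of your own. Each camera call takes 0.05 s, during which the arm holds its last target. There are 200 camera calls.

### The job

Two sets of glass have been sold; pack each in its carton, every piece standing upright on the bottom of a cell of its own. In the three-cell carton put the square decanter in the middle cell, with the tall tumbler and the low tumbler in the cells either side of it; in the two-cell carton put the ringed candlestick and the stemmed glass. Set the glass down gently rather than dropping it, tip nothing over, and leave the unsold ball vase, bonbon jar and glass bird standing where they are.

Things in the scene. Friction and masses are not known exactly. Their poses are not given: they have to be found in the camera images.
- carton3: The long cardboard carton, three cells in a row, of 4 mm board, fixed to the table. Origin: centre of its underside; x along the row of cells, y across, z up. Outside 280 x 96 mm; walls and dividers 45 mm high, floor 4 mm thick. Cells 88 x 88 mm inside, centred at x = -92, 0 and +92 mm, y = 0. Left or right of the glass; its row points away from the robot.
- carton2: The short cardboard carton, two cells, of 4 mm board, fixed to the table. Origin: centre of its underside; x along the row of cells, y across, z up. Outside 188 x 96 mm; walls and dividers 45 mm high, floor 4 mm thick. Cells 88 x 88 mm inside, centred at x = -46 and +46 mm, y = 0. Left or right of the glass; its row points away from the robot.
- decanter: Small square decanter of green glass, about 0.42 kg: body 62 x 62 mm square (sides along its x and y) and 96 mm tall, a shoulder up to 110 mm, then a round neck 30 mm across from 110 mm up to the flat top of its stopper at 168 mm. The stopper is fast and as wide as the neck: one 30 mm post to grip. Origin: centre of its underside, z up; starts upright on the table.
- tall_tumbler: Tall straight tumbler of green glass, open at the top, about 0.25 kg: 56 mm outside diameter, 130 mm high, wall 4 mm, plain round side without foot or handle. Origin: centre of its underside, z up; starts upright on the table.
- low_tumbler: Low wide straight tumbler of green glass, open at the top, about 0.26 kg: 68 mm outside diameter, 90 mm high, wall 4 mm, plain round side without foot or handle. Origin: centre of its underside, z up; starts upright on the table.
- candlestick: Ringed candlestick of green glass, about 0.38 kg, 148 mm high: round foot 66 mm across and 10 mm thick, a 36 mm column with five rings 46 mm across (at 25-35, 47-57, 69-79, 91-101 and 113-123 mm height), a 44 mm top (132-148 mm) with a dark candle hole in the middle. Origin: centre of its underside, z up; starts upright on the table.
- stem_glass: Stemmed drinking glass of green glass, about 0.22 kg, 112 mm high: flat round foot 70 mm across, 12 mm stem, above it a bowl open at the top, 58 mm in outside diameter and straight-sided from 75 mm to 112 mm height, wall 3.5 mm. Seen from above the foot shows round the bowl. Origin: centre of its underside, z up; starts upright on the table.
- ball_vase: Unsold, to be left alone: round-bellied vase of green glass, belly 78 mm across, 86 mm high, with a narrow 42 mm mouth. Loose, 0.35 kg. Origin: centre of its underside, z up; starts upright on the table.
- bonbon_jar: Unsold, to be left alone: closed bonbon jar of green glass, 75 mm across, 94 mm high, domed lid (fast) with a ball knob of 22 mm. Loose, 0.38 kg. Origin: centre of its underside, z up; starts upright on the table.
- glass_bird: Unsold, to be left alone: solid green glass bird, about 85 mm long over all, 40 mm wide, 56 mm high at the head; head and beak point to its own -x, tail to +x. Loose, 0.22 kg. Origin: centre of its underside, z up; starts upright on the table.

How it is judged:
At the end, for the whole second after the job is handed in: Decanter in the middle cell of the three-cell carton, a tumbler in each end cell; candlestick and stemmed glass in the two cells of the other (either way round). Each on the carton floor, within 20 mm of its cell centre, upright to 0.1 rad, at rest. Unsold glass upright, within 30 mm of its place (angle between each of decanter, tall_tumbler, low_tumbler, candlestick, stem_glass's own z axis and vertical below 0.1 rad and z of decanter in the frame of carton3 between 0 and 0.01 m and linear speed of each of decanter, tall_tumbler, low_tumbler, candlestick, stem_glass below 0.02 m/s and angular speed of each of decanter, tall_tumbler, low_tumbler, candlestick, stem_glass below 0.2 rad/s and z of tall_tumbler in the frame of carton3 between 0 and 0.01 m and z of low_tumbler in the frame of carton3 between 0 and 0.01 m and z of candlestick in the frame of carton2 between 0 and 0.01 m and z of stem_glass in the frame of carton2 between 0 and 0.01 m and x of decanter in the frame of carton3 between -0.02 and 0.02 m and y of decanter in the frame of carton3 between -0.02 and 0.02 m and ((x of tall_tumbler in the frame of carton3 between 0.072 and 0.112 m and y of tall_tumbler in the frame of carton3 between -0.02 and 0.02 m and x of low_tumbler in the frame of carton3 between -0.112 and -0.072 m and y of low_tumbler in the frame of carton3 between -0.02 and 0.02 m) or (x of tall_tumbler in the frame of carton3 between -0.112 and -0.072 m and y of tall_tumbler in the frame of carton3 between -0.02 and 0.02 m and x of low_tumbler in the frame of carton3 between 0.072 and 0.112 m and y of low_tumbler in the frame of carton3 between -0.02 and 0.02 m)) and ((x of candlestick in the frame of carton2 between 0.026 and 0.066 m and y of candlestick in the frame of carton2 between -0.02 and 0.02 m and x of stem_glass in the frame of carton2 between -0.066 and -0.026 m and y of stem_glass in the frame of carton2 between -0.02 and 0.02 m) or (x of candlestick in the frame of carton2 between -0.066 and -0.026 m and y of candlestick in the frame of carton2 between -0.02 and 0.02 m and x of stem_glass in the frame of carton2 between 0.026 and 0.066 m and y of stem_glass in the frame of carton2 between -0.02 and 0.02 m)) and distance of each of ball_vase, bonbon_jar, glass_bird from where it was at the start of the episode below 0.03 m and angle between each of ball_vase, bonbon_jar, glass_bird's own z axis and vertical below 0.15 rad); the robot touches nothing.
It fails at once if a piece of glass is tipped over (angle between any of decanter, tall_tumbler, low_tumbler, candlestick, stem_glass, ball_vase, bonbon_jar, glass_bird's own z axis and vertical above 0.7 rad).
It fails at once if unsold glass is pushed more than 30 mm from its place (distance of any of ball_vase, bonbon_jar, glass_bird from where it was at the start of the episode above 0.03 m).
It fails at once if a sold piece is dropped: out of the fingers and moving faster than 0.5 m/s (a fall of about 13 mm) ((linear speed of decanter above 0.5 m/s and contact force between the fingers and decanter below 0.05 N) or (linear speed of tall_tumbler above 0.5 m/s and contact force between the fingers and tall_tumbler below 0.05 N) or (linear speed of low_tumbler above 0.5 m/s and contact force between the fingers and low_tumbler below 0.05 N) or (linear speed of candlestick above 0.5 m/s and contact force between the fingers and candlestick below 0.05 N) or (linear speed of stem_glass above 0.5 m/s and contact force between the fingers and stem_glass below 0.05 N)).
It fails at once if a piece held in the fingers is rammed into its carton with more than 60 N ((contact force between decanter and carton3 above 60 N and contact force between the fingers and decanter above 1 N) or (contact force between tall_tumbler and carton3 above 60 N and contact force between the fingers and tall_tumbler above 1 N) or (contact force between low_tumbler and carton3 above 60 N and contact force between the fingers and low_tumbler above 1 N) or (contact force between candlestick and carton2 above 60 N and contact force between the fingers and candlestick above 1 N) or (contact force between stem_glass and carton2 above 60 N and contact force between the fingers and stem_glass above 1 N)).
It also fails if it takes over 141 s, if anything falls off the work surface, if the arm or the gripper's body presses on something with over 40 N, if the wrist force passes 120 N, or if a joint passes its speed limit or range.

## Working session

There is one attempt and no reset: what is moved stays moved. The work goes in short steps, Python scripts to look and compute and a shell command to move; the robot and the scene stay as the last step left them, time stands still between calls to the robot, and variables do not carry over. Pictures are saved under pics/ and viewed, at most 14 in all, crops included, and the job is handed in when it is done.

```bash
mkdir -p pics; ls
python3 - <<'E'
from bench import r
import cv2
print(r.read_state())
for n in ["scene","top"]:
    c=r.camera(n); cv2.imwrite(f"pics/{n}0.png",c["img"][:,:,::-1])
    print(n,c["camera_matrix"],c["dist_coeffs"],c["xyz"],c["attitude"])
    for t in ["carton3","carton2","decanter","tall_tumbler","low_tumbler","candlestick","stem_glass","ball_vase","bonbon_jar","glass_bird"]:
        print(t,[(round(d["score"],2),[round(float(v)) for v in d["bbox"]],int(d["mask"].sum())) for d in r.outline_of(t,n)[:3]])
E
```

```text
pics
{'time': 0.0, 'joint_positions': array([ 1.12637343,  0.33286041, -0.06471328,  1.46092434,  0.0215822 ,
        1.34987445, -0.08851117]), 'joint_vel': array([-1.73333160e-03,  3.02848364e-03, -5.40812593e-05, -5.20808051e-04,
        4.13259315e-04, -7.68542507e-04, -1.36952154e-03]), 'joint_torque': array([-4.02359456e-04, -6.23262191e+01,  2.40930822e-02, -3.89891982e+01,
       -6.13602321e-02,  3.98428214e-02,  1.77697561e-04]), 'ee_pos': array([ 0.25575286, -0.56988536,  0.23276921]), 'eef_rot': array([ 9.77838383e-01,  2.09360038e-01, -1.63456043e-04, -6.66186573e-04]), 'ft_force': array([-0.04031451,  0.12542642,  0.25689735]), 'torque': array([ 4.10534531e-02, -9.74076832e-06, -8.79694021e-03]), 'grip_force': 0.0, 'width': 0.08653373197314468}
scene [[391.80243715   0.         314.54966658]
 [  0.         391.80243715 199.66348901]
 [  0.           0.           1.        ]] [0.00596814 0.         0.         0.         0.        ] [ 0.83529811 -0.47756033  0.86607136] [ 0.92838437  0.24247509 -0.07399299 -0.27172289]
carton3 [(0.81, [230, 284, 128, 104], 5754), (0.65, [
[... 726 characters left out ...]
     ]] [-0.07285031  0.          0.          0.          0.        ] [0.51771569 0.00395342 0.95509696] [-0.69955645  0.71421067 -0.02074261  0.00967649]
carton3 [(0.71, [257, 145, 16, 36], 376), (0.7, [433, 220, 48, 122], 5291)]
carton2 [(0.71, [257, 145, 16, 36], 376), (0.7, [433, 220, 48, 122], 5291)]
decanter [(0.61, [258, 200, 39, 36], 833)]
tall_tumbler [(0.97, [373, 255, 29, 32], 661)]
low_tumbler [(0.73, [257, 255, 30, 29], 806)]
candlestick [(0.97, [371, 197, 32, 24], 656), (0.37, [258, 197, 38, 35], 882)]
stem_glass [(0.79, [315, 192, 27, 31], 650)]
ball_vase [(0.76, [367, 144, 31, 36], 810)]
bonbon_jar [(0.64, [309, 146, 32, 29], 786)]
glass_bird [(0.93, [257, 144, 17, 38], 383)]
```

Run:
```python
import cv2
a=cv2.imread("pics/top0.png"); cv2.imwrite("pics/topc.png",cv2.resize(a[80:360,140:500],None,fx=2.1,fy=2.1,interpolation=cv2.INTER_CUBIC))
a=cv2.imread("pics/scene0.png"); cv2.imwrite("pics/scenec.png",cv2.resize(a[60:360,130:450],None,fx=2,fy=2))
```

```text
(no output)
```

View pics/topc.png

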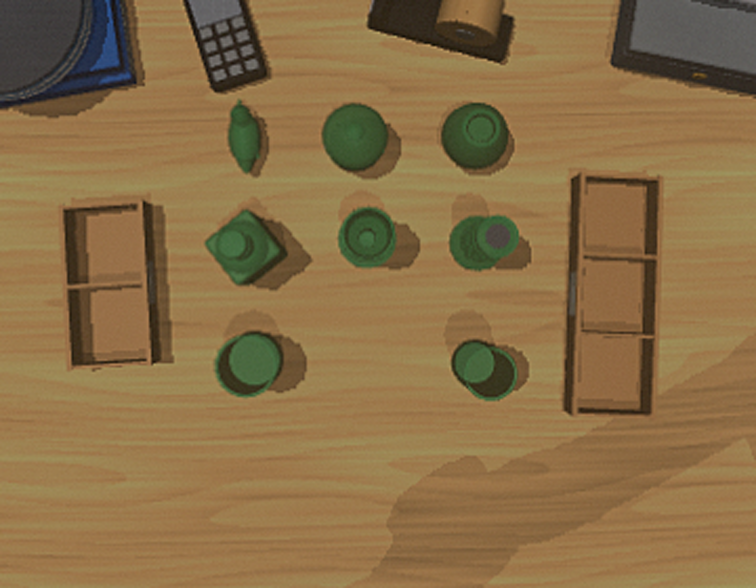

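View pics/scenec.png

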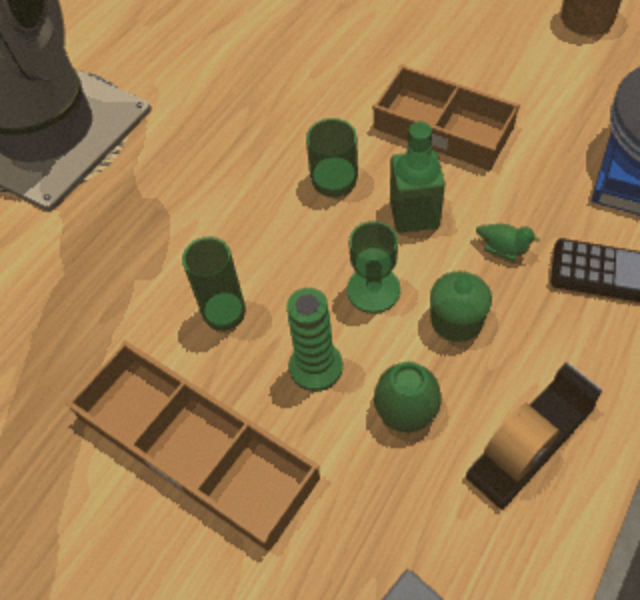

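Top view: carton2 on the left (crop ≈110,285), carton3 on the right (≈615,293). The front row holds the bird, jar and ball vase, the middle row the decanter (turned about 40°), stem glass and candlestick, and the rear row the low and tall tumblers. Next I fit silhouettes for the poses.

```bash
cat > fit.py <<'E'
import numpy as np, cv2
from scipy.spatial.transform import Rotation as R
from scipy.optimize import minimize
def proj(c,P):
    Rw=R.from_quat(c["attitude"]).as_matrix()   # camera->world
    rv=cv2.Rodrigues(Rw.T)[0]; t=-Rw.T@np.array(c["xyz"])
    return cv2.projectPoints(np.array(P,float),rv,t,c["camera_matrix"],np.array(c["dist_coeffs"]))[0][:,0]
a=np.linspace(0,2*np.pi,32,endpoint=False)
circ=lambda d,z:np.c_[np.cos(a)*d/2,np.sin(a)*d/2,a*0+z]
sq=lambda w,z:np.array([[i*w/2,j*w/2,z] for i in(-1,1) for j in(-1,1)])
cyl=lambda d,z0,z1:[circ(d,z0),circ(d,z1)]
M=dict(decanter=[[sq(.062,0),sq(.062,.096)],[sq(.062,.096),circ(.03,.11)],cyl(.03,.11,.168)],
 tall_tumbler=[cyl(.056,0,.13)], low_tumbler=[cyl(.068,0,.09)],
 candlestick=[cyl(.066,0,.01),cyl(.036,0,.14)]+[cyl(.046,z/1e3,z/1e3+.01) for z in(25,47,69,91,113)]+[cyl(.044,.132,.148)],
 stem_glass=[cyl(.07,0,.005),cyl(.012,0,.06),[circ(.02,.05),circ(.058,.075)],cyl(.058,.075,.112)])
S=4
def sil(c,name,p,win):
    x0,y0,w,h=win; im=np.zeros((h*S,w*S),np.uint8); Rz=R.from_euler("z",p[2]).as_matrix()
    for part in M[name]:
        q=proj(c,np.vstack(part)@Rz.T+[p[0],p[1],p[3] if len(p)>3 else 0])
        q=((q-[x0,y0]+.5)*S*16).round().astype(np.int32)
        cv2.fillPoly(im,[cv2.convexHull(q)],255,cv2.LINE_AA,4)
    return cv2.resize(im,(w,h),interpolation=cv2.INTER_AREA)/255.
def green(c):
    h=cv2.cvtColor(c["img"],cv2.COLOR_RGB2HSV); i=c["img"].astype(int)
    return ((i[...,1]>i[...,0]*1.15)&(i[...,1]>i[...,2])).astype(float)
def fit(c,name,g):
    q=proj(c,[[g[0],g[1],.06]])[0].astype(int); win=(q[0]-55,q[1]-55,110,110)
    G=green(c)[win[1]:win[1]+110,win[0]:win[0]+110]
    s=sil(c,name,g,win); n,l=cv2.connectedComponents((G>0).astype(np.uint8))
    k=max(range(1,n),key=lambda k:s[l==k].sum()); T=(l==k)*1.
    f=lambda p:np.abs(sil(c,name,p if len(p)>2 else[*p,0],win)-T).sum()/T.sum()
    yaws=[0,.4,.8,1.2] if name=="decanter" else [None]
    best=min((minimize(f,[*g[:2]]+([y] if y is not None else []),method="Nelder-Mead",options=dict(initial_simplex=np.array([[*g[:2]]+([y] if y is not None else [])]*(3 if y is None else 4))+np.vstack([np.zeros(2 if y is None else 3),np.diag([.015,.015,.2][:2 if y is None else 3])]),xatol=1e-4,fatol=1e-4)) for y in yaws),key=lambda o:o.fun)
    return best.x.round(4),round(best.fun,3)
def ray(c,uv,z):
    n=cv2.undistortPoints(np.array([[uv]],float),c["camera_matrix"],np.array(c["dist_coeffs"]))[0,0]
    d=R.from_quat(c["attitude"]).as_matrix()@[*n,1]; o=np.array(c["xyz"]); return o+d*(z-o[2])/d[2]
E
python3 - <<'E'
from fit import *; from bench import r
px=dict(decanter=(245,243),tall_tumbler=(490,372),low_tumbler=(248,363),candlestick=(475,243),stem_glass=(367,238))
T=r.camera("top");Sc=r.camera("scene")
for n,(u,v) in px.items():
    g=ray(T,(140+u/2.1,80+v/2.1),.03); g=[g[0],g[1],0]
    print(n,g[:2],"top",*fit(T,n,g),"scene",*fit(Sc,n,g))
for n,pts in dict(c3=[(576,174),(660,179),(653,412),(569,412)],c2=[(63,207),(146,201),(153,363),(71,367)]).items():
    W=np.array([ray(T,(140+u/2.1,80+v/2.1),.045)[:2] for u,v in pts]); print(n,W.round(3).tolist(),W.mean(0),[np.linalg.norm(W[i]-W[i-1]).round(3) for i in range(4)])
E
```

```text
decanter [np.float64(0.5659027014927654), np.float64(0.13246386565636675)] top [0.56   0.1284 0.7709] 0.332 scene [0.5596 0.1307 2.0476] 0.476
tall_tumbler [np.float64(0.41067738515020197), np.float64(-0.1480576726918223)] top [ 0.4216 -0.131 ] 0.906 scene [ 0.4176 -0.1281] 2.966
low_tumbler [np.float64(0.427386435577312), np.float64(0.13120968379305048)] top [0.4307 0.1264] 0.511 scene [0.4267 0.1328] 1.178
candlestick [np.float64(0.560479418751227), np.float64(-0.134400848258296)] top [ 0.5625 -0.1391] 0.309 scene [ 0.5619 -0.1374] 0.218
stem_glass [np.float64(0.5688248303772314), np.float64(-0.008955059664693257)] top [ 0.5698 -0.008 ] 0.166 scene [ 0.5698 -0.0058] 0.3
c3 [[0.637, -0.252], [0.63, -0.351], [0.361, -0.333], [0.364, -0.235]] [ 0.49812558 -0.29286835] [np.float64(0.273), np.float64(0.099), np.float64(0.269), np.float64(0.098)]
c2 [[0.611, 0.34], [0.616, 0.243], [0.431, 0.237], [0.428, 0.332]] [0.52123959 0.28800023] [np.float64(0.183), np.float64(0.096), np.float64(0.185), np.float64(0.094)]
```

```bash
sed -i 's/^def fit(c,name,g):/def fit(c,name,g,mask=None):/; s/^    f=lambda p:np.abs/    if mask is not None: T=mask[win[1]:win[1]+110,win[0]:win[0]+110]*1.\n    f=lambda p:np.abs/; s/i\[...,0\]\*1.15)&/i[...,0]*1.08)\&/' fit.py
python3 - <<'E'
from fit import *; from bench import r
px=dict(decanter=(.56,.129,0),tall_tumbler=(.42,-.135,0),low_tumbler=(.43,.128,0),candlestick=(.562,-.138,0),stem_glass=(.57,-.007,0))
for cn in("top","scene"):
    c=r.camera(cn); vis=c["img"].copy()
    for n,g in px.items():
        q=proj(c,[[g[0],g[1],.06]])[0]
        o=[d for d in r.outline_of(n,cn) if np.hypot(*(np.array(d["bbox"][:2])-q))<15]
        o+= [] if o else [d for n2 in M for d in r.outline_of(n2,cn) if np.hypot(*(np.array(d["bbox"][:2])-q))<15]
        m=o[0]["mask"] if o else None
        p,e=fit(c,n,g); print(cn,n,"green",p,e); 
        if m is not None: p,e=fit(c,n,g,m); print("   net",p,e)
        p=p if len(p)>2 else [*p,0]
        w=(0,0,640,400); s=(sil(c,n,p,w)>.5).astype(np.uint8)
        cs,_=cv2.findContours(s,cv2.RETR_EXTERNAL,cv2.CHAIN_APPROX_NONE); cv2.drawContours(vis,cs,-1,(255,0,0),1)
    cv2.imwrite(f"pics/{cn}_v.png",vis[:,:,::-1])
a=cv2.resize(cv2.imread("pics/top_v.png")[130:280,230:400],None,fx=2.3,fy=3.9,interpolation=0)[:, :]
t=cv2.imread("pics/top_v.png")[130:280,230:400]; s=cv2.imread("pics/scene_v.png")[105:265,210:370]
t=cv2.resize(t,None,fx=2.35,fy=2.35); s=cv2.resize(s,None,fx=2.4,fy=2.4)
h=max(len(t),len(s)); pad=lambda i:cv2.copyMakeBorder(i,0,h-len(i),0,0,0)
cv2.imwrite("pics/both.png",np.hstack([pad(t),pad(s)]))
E
```

```text
top decanter green [0.5602 0.1287 0.7605] 0.299
   net [0.5591 0.1275 0.6695] 0.099
top tall_tumbler green [ 0.421  -0.1316] 0.854
   net [ 0.4216 -0.1319] 0.063
top low_tumbler green [0.4312 0.1267] 0.449
top candlestick green [ 0.5629 -0.1391] 0.276
   net [ 0.5619 -0.139 ] 0.069
top stem_glass green [ 0.5698 -0.0081] 0.083
   net [ 0.568  -0.0072] 0.115
scene decanter green [0.5587 0.1301 0.5356] 0.154
   net [0.5568 0.1302 0.6619] 0.057
scene tall_tumbler green [ 0.4179 -0.1279] 0.357
   net [ 0.4191 -0.1289] 0.113
scene low_tumbler green [0.4282 0.1306] 0.359
   net [0.4286 0.1308] 0.08
scene candlestick green [ 0.5619 -0.1374] 0.182
   net [ 0.5617 -0.1375] 0.048
scene stem_glass green [ 0.5694 -0.0061] 0.107
   net [ 0.5693 -0.0055] 0.04
```

View pics/both.png

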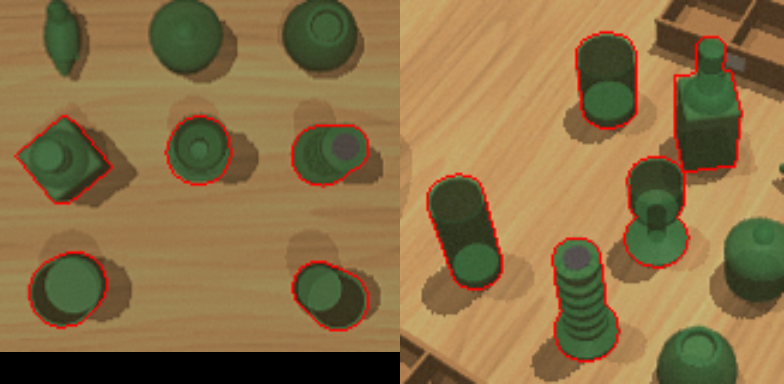

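Run:
```python
from fit import *; from bench import r
box=lambda l:[np.array([[i*l/2,j*.048,z] for i in(-1,1) for j in(-1,1) for z in(0,.045)])]
M.update(carton3=box(.28),carton2=box(.188)); w=(0,0,640,400)
G=dict(carton3=(.498,-.293,-.065),carton2=(.521,.288,.04))
out=[]
for cn in("top","scene"):
    c=r.camera(cn); v=c["img"].copy(); v=cv2.resize(v,None,fx=3,fy=3,interpolation=cv2.INTER_CUBIC)
    for n,g in G.items():
        q=proj(c,[[g[0],g[1],.02]])[0]
        o=[d for d in r.outline_of(n,cn) if np.hypot(*(np.array(d["bbox"][:2])-q))<15]
        p=g
        if o:
            m=o[0]["mask"]; f=lambda p:np.abs(sil(c,n,p,w)-m).sum()/m.sum()
            R_=minimize(f,g,method="Nelder-Mead",options=dict(initial_simplex=np.array([g]*4)+np.vstack([[0,0,0],np.diag([.01,.01,.08])]),xatol=1e-4,fatol=1e-4)); p=R_.x; print(cn,n,p.round(4),R_.fun)
        L=.14 if n=="carton3" else .094; D=[-.046,.046] if n=="carton3" else [0]
        seg=[((-L,-.048),(L,-.048)),((-L,.048),(L,.048))]+[((x,-.048),(x,.048)) for x in[-L,L]+D]
        for s in seg:
            Rz=R.from_euler("z",p[2]).as_matrix(); P=np.array([[*e,.045] for e in s])@Rz.T+[p[0],p[1],0]
            A=((proj(c,P)+.5)*3).astype(int); cv2.line(v,A[0].tolist(),A[1].tolist(),(255,0,0),1)
    for n,g in G.items():
        q=(proj(c,[[g[0],g[1],.02]])[0]*3).astype(int); hw=130 if cn=="top" and n=="carton2" else 195
        out.append(cv2.resize(v[max(0,q[1]-195):q[1]+195,q[0]-hw:q[0]+hw],(int(hw*2*.74),288))[:,:,::-1])
h1=np.hstack(out[:2]);h2=np.hstack(out[2:]);W=max(h1.shape[1],h2.shape[1])
cv2.imwrite("pics/cart.png",np.vstack([cv2.copyMakeBorder(h,0,0,0,W-h.shape[1],0) for h in(h1,h2)]))
```

```text
top carton3 [ 0.4975 -0.297  -0.0622] 0.026266068071064044
top carton2 [0.5215 0.2939 0.0483] 0.024770000112883384
scene carton3 [ 0.4969 -0.2933 -0.0653] 0.022472006464486553
scene carton2 [0.5204 0.2977 0.0543] 0.08873027593185114
```

View pics/cart.png

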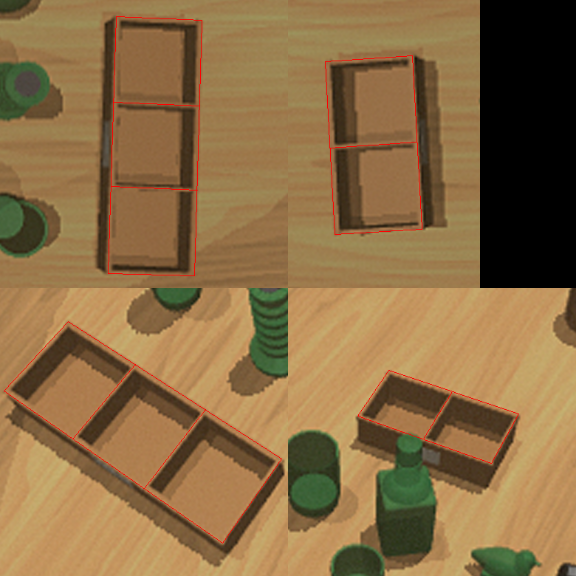

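```bash
python3 -m pendant '[[0,0,0,0.105],[0,0,0,0.105],[0,0,0,0.105],[0,0,0,0.107]]' 1 25; python3 -c "
from bench import r; print(r.read_state())"
```

```text
time: 3.18
ee_pos: [0.2559, -0.5702, 0.2335]
eef_rot: [1.0, -0.003, 0.0, 0.0]
ft_force: [-0.2, -0.5, -0.1]
width: 0.0869
grip_force: 0.0
{'time': 3.1833, 'joint_positions': array([ 1.08197855,  0.33029491, -0.00779276,  1.46287505,  0.00255746,
        1.34838792, -0.50208199]), 'joint_vel': array([-0.13258519, -0.00504093,  0.1718458 ,  0.00851136, -0.0579818 ,
       -0.00582389, -1.23679253]), 'joint_torque': array([ 1.14949711e+00, -6.21317053e+01,  5.29159186e-02, -3.90887547e+01,
        5.90483774e-02,  6.70346679e-03,  2.65223600e+00]), 'ee_pos': array([ 0.25589525, -0.57022727,  0.2335462 ]), 'eef_rot': array([ 9.99996450e-01, -2.66431840e-03,  2.51507026e-05,  1.18071679e-05]), 'ft_force': array([-0.19113008, -0.47181676, -0.13487042]), 'torque': array([ 0.09365714,  0.01334546, -0.02673324]), 'grip_force': 0.0, 'width': 0.0869425788448165}
```

The overlays match the rims and dividers. carton3 is at (0.497, -0.295, yaw -0.063) and carton2 at (0.521, 0.295, yaw 0.05). I'll move over the low tumbler first.

```bash
python3 -m pendant '[[0.03,-0.02,0,0],[0.03,-0.02,0,0],[0.03,-0.02,0,0],[0.03,-0.02,0,0],[0.03,-0.02,0,0],[0.03,-0.02,0,0],[0.03,-0.02,0,0],[0.03,-0.02,0,0]]' >/dev/null
python3 -m pendant '[[0,-0.03,0,0],[0,-0.03,0,0],[0,-0.03,0,0],[0,-0.03,0,0],[0,-0.03,0,0],[0,-0.03,0,0],[0,-0.03,0,0],[0,-0.03,0,0]]'
python3 -m pendant '[[-0.01,-0.03,0,0],[-0.01,-0.03,0,0],[-0.01,-0.03,0,0],[-0.01,-0.03,0,0],[-0.01,-0.03,0,0],[-0.01,-0.03,0,0],[-0.006,-0.03,0,0],[0,-0.03,0,0]]' >/dev/null
python3 -m pendant '[[0,-0.03,0,0],[0,-0.03,0,0],[0,0,0,0],[0,0,0,0],[0,0,0,0]]'
```

```text
time: 4.52
ee_pos: [0.4958, -0.1689, 0.2337]
eef_rot: [1.0, -0.0, 0.0, 0.0]
ft_force: [1.2, 0.5, 0.1]
width: 0.0871
grip_force: 0.0
time: 5.6
ee_pos: [0.4301, 0.1292, 0.2335]
eef_rot: [1.0, -0.0, 0.0, 0.0]
ft_force: [0.7, -0.7, 0.0]
width: 0.0867
grip_force: 0.0
```

```bash
python3 -m pendant '[[0,0,0.03,0],[0,0,0.03,0],[0,0,0.03,0],[0,0,0.025,0],[0,0,0.02,0],[0,0,0.02,0],[0,0,0.015,0],[0,0,0,0]]'
python3 -m pendant '[[0,0,0,0],[0,0,0,0],[0,0,0,0],[0,0,0,0],[0,0,0,0],[0,0,0,0],[0,0,0,0],[0,0,0,0]]' 0 25
python3 -m pendant '[[0,0,-0.005,0],[0,0,-0.01,0],[0,0,-0.02,0],[0,0,-0.02,0],[0,0,-0.02,0],[0,0,-0.005,0],[0,0,0,0]]'
```

```text
time: 6.27
ee_pos: [0.4284, 0.1277, 0.0609]
eef_rot: [1.0, -0.001, -0.002, 0.001]
ft_force: [-0.9, 0.1, -0.5]
width: 0.087
grip_force: 0.0
time: 6.93
ee_pos: [0.4308, 0.1294, 0.0646]
eef_rot: [1.0, -0.0, 0.001, 0.0]
ft_force: [-1.3, -3.2, 6.7]
width: 0.0676
grip_force: 25.0
time: 7.52
ee_pos: [0.431, 0.13, 0.1452]
eef_rot: [1.0, -0.0, 0.002, -0.0]
ft_force: [0.9, 0.0, -2.3]
width: 0.0675
grip_force: 25.0
```

```bash
python3 -m pendant '[[0,0,-0.025,0],[0,0,-0.025,0],[0,0,-0.025,0],[0,0.01,0,0],[0,0.02,0,0],[0.01,0.025,0,0],[0.01,0.025,0,0],[0.01,0.03,0,0]]' >/dev/null
python3 -m pendant '[[0,0.03,0,0],[0,0.03,0,0],[0,0.03,0,0],[0,0.03,0,0],[0,0.03,0,0],[0,0.03,0,0],[0,0.03,0,0],[0,0.03,0,0]]'
python3 -m pendant '[[0.02,0.03,0,0],[0.03,0.03,0,0],[0.03,0.02,0,0.03],[0.025,0,0,0.03],[0.014,0,0,0],[0.01,0,0,0],[0,0,0,0],[0,0,0,0]]'
```

```text
time: 8.85
ee_pos: [0.4588, -0.2218, 0.2165]
eef_rot: [1.0, -0.0, -0.001, -0.0]
ft_force: [-0.3, -0.0, -1.9]
width: 0.0677
grip_force: 25.0
time: 9.52
ee_pos: [0.5877, -0.3018, 0.2162]
eef_rot: [1.0, -0.03, -0.001, -0.001]
ft_force: [0.7, -0.6, -1.6]
width: 0.068
grip_force: 25.0
```

```bash
python3 -m pendant '[[0,0,0.02,0],[0,0,0.03,0],[0,0,0.03,0],[0,0,0.025,0],[0,0,0.015,0],[0,0,0.01,0],[0,0,0.006,0],[0,0,0,0]]'
python3 -m pendant '[[0,0,0.003,0],[0,0,0.003,0],[0,0,0.002,0],[0,0,0.001,0],[0,0,0,0],[0,0,0,0]]'
```

```text
time: 10.18
ee_pos: [0.5874, -0.302, 0.0816]
eef_rot: [1.0, -0.03, -0.001, -0.0]
ft_force: [-0.4, 0.5, -1.6]
width: 0.0678
grip_force: 25.0
time: 10.68
ee_pos: [0.5885, -0.302, 0.0738]
eef_rot: [1.0, -0.03, 0.0, 0.0]
ft_force: [1.1, -0.6, -2.2]
width: 0.068
grip_force: 25.0
```

```bash
python3 -m pendant '[[0,0,0.002,0],[0,0,0.002,0],[0,0,0,0],[0,0,0,0]]'
python3 -m pendant '[[0,0,0.002,0],[0,0,0,0],[0,0,0,0]]'
```

```text
time: 11.02
ee_pos: [0.5883, -0.3019, 0.0694]
eef_rot: [1.0, -0.03, -0.0, -0.0]
ft_force: [-0.6, 0.1, -2.8]
width: 0.0679
grip_force: 25.0
time: 11.27
ee_pos: [0.5886, -0.302, 0.0687]
eef_rot: [1.0, -0.03, 0.0, 0.0]
ft_force: [-3.4, 2.2, 6.1]
width: 0.0677
grip_force: 25.0
```

```bash
python3 -m pendant '[[0,0,0,0],[0,0,0,0],[0,0,0,0],[0,0,0,0],[0,0,0,0],[0,0,-0.005,0],[0,0,-0.015,0],[0,0,-0.03,0]]' 1 25
python3 -m pendant '[[0,0,-0.03,-0.03],[0,0,-0.03,-0.03],[0,0,-0.03,0],[0,0,-0.02,0],[-0.02,-0.02,0,0],[-0.03,-0.03,0,0],[-0.03,-0.03,0,0],[-0.03,-0.03,0,0]]' >/dev/null
python3 -m pendant '[[-0.03,-0.03,0,0],[-0.02,-0.02,0,0],[-0.0085,-0.012,0,0],[0,0,0,0],[0,0,0,0]]'
```

```text
time: 11.93
ee_pos: [0.5864, -0.3011, 0.1148]
eef_rot: [1.0, -0.03, -0.003, -0.001]
ft_force: [-0.0, 0.7, -0.1]
width: 0.087
grip_force: 0.0
time: 13.02
ee_pos: [0.4222, -0.132, 0.2284]
eef_rot: [1.0, 0.0, 0.001, 0.001]
ft_force: [0.4, 0.2, -0.2]
width: 0.0868
grip_force: 0.0
```

```bash
python3 -m pendant '[[-0.001,0,0.02,0],[0,-0.001,0.03,0],[0,0,0.03,0],[0,0,0.023,0],[0,0,0.02,0],[0,0,0.01,0],[0,0,0,0],[0,0,0,0]]'
python3 -m pendant '[[0,0,0,0],[0,0,0,0],[0,0,0,0],[0,0,0,0],[0,0,0,0],[0,0,0,0],[0,0,0,0],[0,0,0,0]]' 0 25
python3 -m pendant '[[0,0,-0.005,0],[0,0,-0.01,0],[0,0,-0.02,0],[0,0,-0.02,0],[0,0,-0.02,0],[0,0,-0.005,0],[0,0,0,0]]'
```

```text
time: 13.68
ee_pos: [0.4215, -0.1315, 0.0949]
eef_rot: [1.0, -0.0, -0.0, -0.0]
ft_force: [1.1, -0.0, 1.5]
width: 0.0871
grip_force: 0.0
time: 14.35
ee_pos: [0.4213, -0.1311, 0.0948]
eef_rot: [1.0, -0.0, 0.0, 0.0]
ft_force: [-1.0, -0.2, 2.7]
width: 0.0557
grip_force: 25.0
time: 14.93
ee_pos: [0.4219, -0.1313, 0.1761]
eef_rot: [1.0, -0.0, 0.001, 0.001]
ft_force: [0.1, -0.4, -2.0]
width: 0.0555
grip_force: 25.0
```

```bash
python3 -m pendant '[[0,0.015,0,0],[-0.005,0.025,0,0],[-0.005,0.03,0,0],[-0.007,0.03,0,0],[0,0.03,0,0],[0,0.018,0,0],[0,0.01,0,0.03],[0,0,0,0.03]]' >/dev/null
python3 -m pendant '[[0,0,0.015,0],[0,0,0.02,0],[0,0,0.02,0],[0,0,0.01,0],[0,0,0.004,0],[0,0,0,0],[0,0,0,0]]'
```

```text
time: 16.18
ee_pos: [0.4044, -0.289, 0.1061]
eef_rot: [1.0, -0.03, 0.0, 0.0]
ft_force: [0.4, -0.3, -1.8]
width: 0.0553
grip_force: 25.0
```

```bash
python3 -m pendant '[[0,0,0.002,0],[0,0,0.002,0],[0,0,0.001,0],[0,0,0,0],[0,0,0,0]]'
python3 -m pendant '[[0,0,0.002,0],[0,0,0,0],[0,0,0,0]]'
python3 -m pendant '[[0,0,0.001,0],[0,0,0,0],[0,0,0,0]]'
```

```text
time: 16.6
ee_pos: [0.404, -0.2891, 0.1007]
eef_rot: [1.0, -0.03, 0.0, 0.0]
ft_force: [0.2, -0.4, -3.3]
width: 0.0556
grip_force: 25.0
time: 16.85
ee_pos: [0.4043, -0.2892, 0.0989]
eef_rot: [1.0, -0.03, 0.0, 0.0]
ft_force: [0.1, 0.6, 0.5]
width: 0.056
grip_force: 25.0
time: 17.1
ee_pos: [0.4047, -0.2893, 0.0988]
eef_rot: [1.0, -0.03, 0.001, 0.0]
ft_force: [-2.1, 3.5, 10.1]
width: 0.0556
grip_force: 25.0
```

```bash
python3 -m pendant '[[0,0,0,0],[0,0,0,0],[0,0,0,0],[0,0,0,0],[0,0,0,0],[0,0,-0.005,0],[0,0,-0.02,0],[0,0,-0.03,0]]' 1 25
python3 -m pendant '[[0,0,-0.03,-0.03],[0,0,-0.03,-0.03],[0,0,-0.03,0],[0.01,-0.02,0,0],[0.01,-0.03,0,0],[0.01,-0.03,0,0],[0.01,-0.03,0,0],[0.01,-0.03,0,0]]' >/dev/null
python3 -m pendant '[[0.01,-0.03,0,0],[0.01,-0.03,0,0],[0.01,-0.03,0,0],[0.01,-0.03,0,0],[0.01,-0.03,0,0],[0.01,-0.03,0,0],[0.01,-0.03,0,0],[0.01,-0.03,0,0]]' >/dev/null
python3 -m pendant '[[0.015,-0.025,0,0],[0.008,-0.013,0,0],[0,0,0,-0.11],[0,0,0,-0.11],[0,0,0,-0.11],[0,0,0,-0.11],[0,0,0,-0.11],[0,0,0,-0.11]]' >/dev/null
python3 -m pendant '[[0,0,0,-0.005],[0,0,0,0],[0,0,0,0],[0,0,0,0]]'
```

```text
time: 17.77
ee_pos: [0.4025, -0.2882, 0.1513]
eef_rot: [1.0, -0.03, -0.002, -0.001]
ft_force: [0.6, 0.2, -0.1]
width: 0.0865
grip_force: 0.0
time: 20.1
ee_pos: [0.5571, 0.1289, 0.2426]
eef_rot: [0.946, 0.325, 0.0, 0.0]
ft_force: [0.1, 0.0, 0.7]
width: 0.0873
grip_force: 0.0
```

```bash
python3 -m pendant '[[0,0,0.02,0],[0,0,0.03,0],[0,0,0.03,0],[0,0,0.02,0],[0,0,0.008,0],[0,0,0,0],[0,0,0,0]]'
python3 -m pendant '[[0,0,0,0],[0,0,0,0],[0,0,0,0],[0,0,0,0],[0,0,0,0],[0,0,0,0],[0,0,0,0],[0,0,0,0]]' 0 30
python3 -m pendant '[[0,0,0,0],[0,0,0,0]]'
```

```text
time: 20.68
ee_pos: [0.5575, 0.1291, 0.1354]
eef_rot: [0.945, 0.326, 0.0, 0.0]
ft_force: [-0.2, 1.4, 0.6]
width: 0.0871
grip_force: 0.0
time: 21.35
ee_pos: [0.5571, 0.1289, 0.1346]
eef_rot: [0.945, 0.326, -0.0, 0.0]
ft_force: [-0.1, 0.8, -0.2]
width: 0.0416
grip_force: 0.0
time: 21.52
ee_pos: [0.5571, 0.1288, 0.1345]
eef_rot: [0.945, 0.326, -0.0, 0.0]
ft_force: [-0.1, 0.3, -3.4]
width: 0.0295
grip_force: 30.0
```

```bash
python3 -m pendant '[[0,0,-0.005,0],[0,0,-0.01,0],[0,0,-0.02,0],[0,0,-0.03,0],[0,0,-0.03,0],[0,0,-0.03,0],[0,0,-0.03,0],[0,0,-0.01,0]]'
python3 -m pendant '[[0,0,0,0.05],[0,0,0,0.1],[0,0,0,0.1],[0,0,0,0.1],[0,0,0,0.1],[0,0,0,0.1],[0,0,0,0.1],[0,0,0,0.075]]'
python3 -m pendant '[[0,0.01,0,0],[-0.003,0.02,0,0],[-0.003,0.027,0,0],[-0.003,0.027,0,0],[-0.003,0.027,0,0],[-0.003,0.027,0,0],[-0.003,0.027,0,0],[-0.003,0.027,0,0]]' >/dev/null
python3 -m pendant '[[-0.003,0.027,0,0],[-0.003,0.027,0,0],[-0.003,0.027,0,0],[-0.003,0.027,0,0],[-0.003,0.027,0,0],[0,0.027,0,0],[0,0.027,0,0],[0,0.02,0,0]]' >/dev/null
python3 -m pendant '[[0,0.016,0,0],[0,0.01,0,0],[0,0,0,0],[0,0,0,0],[0,0,0,0]]'
```

```text
time: 22.18
ee_pos: [0.5581, 0.1297, 0.3048]
eef_rot: [0.945, 0.326, 0.003, 0.0]
ft_force: [1.4, 0.9, -4.0]
width: 0.0296
grip_force: 30.0
time: 22.85
ee_pos: [0.5567, 0.1288, 0.2986]
eef_rot: [0.999, -0.033, -0.001, 0.0]
ft_force: [-0.0, 0.8, -4.6]
width: 0.0292
grip_force: 30.0
time: 24.6
ee_pos: [0.4958, -0.2937, 0.2995]
eef_rot: [1.0, -0.029, 0.0, -0.0]
ft_force: [0.3, 0.8, -4.7]
width: 0.0292
grip_force: 30.0
```

Run:
```python
from bench import r; import cv2,numpy as np
t=r.camera("top")["img"][140:290,350:480]; s=r.camera("scene")["img"][180:360,140:340]
f=lambda i:cv2.resize(i,(int(i.shape[1]*450/len(i)),450)) 
a=np.hstack([f(t)[:,:390],f(s)[:,:410]])
cv2.imwrite("pics/hang.png",a[:,:,::-1])
```

```text
(no output)
```

View pics/hang.png

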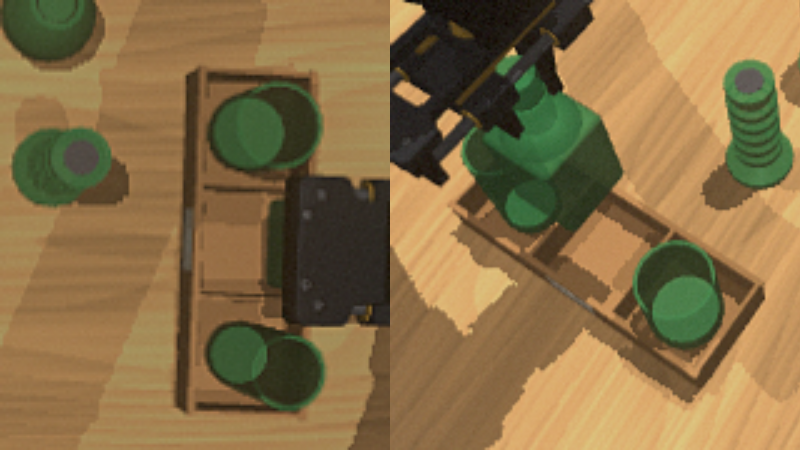

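Both tumblers stand centred in the end cells, and the decanter hangs square over the middle cell. Lowering it now.

```bash
python3 -m pendant '[[0.001,0.001,0.02,0],[0,0,0.03,0],[0,0,0.03,0],[0,0,0.025,0],[0,0,0.02,0],[0,0,0.015,0],[0,0,0.01,0],[0,0,0,0]]'
python3 -m pendant '[[0,0,0.003,0],[0,0,0.003,0],[0,0,0.002,0],[0,0,0,0],[0,0,0,0]]'
```

```text
time: 25.37
ee_pos: [0.4956, -0.295, 0.1476]
eef_rot: [1.0, -0.029, -0.001, -0.001]
ft_force: [-0.4, -0.6, -4.2]
width: 0.0294
grip_force: 30.0
time: 25.78
ee_pos: [0.4966, -0.2963, 0.142]
eef_rot: [1.0, -0.03, 0.0, 0.0]
ft_force: [0.1, -0.2, -5.4]
width: 0.0292
grip_force: 30.0
```

```bash
python3 -m pendant '[[0,0,0.002,0],[0,0,0,0],[0,0,0,0]]'
python3 -m pendant '[[0,0,0.001,0],[0,0,0,0],[0,0,0,0]]'
python3 -m pendant '[[0,0,0.001,0],[0,0,0,0],[0,0,0,0]]'
```

```text
time: 26.03
ee_pos: [0.4964, -0.2962, 0.1396]
eef_rot: [1.0, -0.03, 0.0, 0.0]
ft_force: [0.1, 0.3, -4.6]
width: 0.0295
grip_force: 30.0
time: 26.28
ee_pos: [0.4964, -0.2962, 0.1386]
eef_rot: [1.0, -0.03, 0.0, 0.0]
ft_force: [-0.3, -0.5, -4.4]
width: 0.0295
grip_force: 30.0
time: 26.53
ee_pos: [0.4967, -0.2964, 0.1384]
eef_rot: [1.0, -0.03, 0.0, 0.0]
ft_force: [-2.4, 0.1, 5.6]
width: 0.0295
grip_force: 30.0
```

```bash
python3 -m pendant '[[0,0,0,0],[0,0,0,0],[0,0,0,0],[0,0,0,0],[0,0,0,0],[0,0,0,0],[0,0,-0.01,0],[0,0,-0.02,0]]' 1 25
python3 -m pendant '[[0,0,-0.03,-0.03],[0,0,-0.03,-0.03],[0,0,-0.02,0],[0.01,-0.02,0,0],[0.015,-0.03,0,0],[0.015,-0.03,0,0],[0.01,-0.03,0,0],[0.01,-0.03,0,0]]' >/dev/null
python3 -m pendant '[[0.005,-0.018,0,0],[0,0,0,0],[0,0,0,0],[0,0,0,0]]'
```

```text
time: 27.2
ee_pos: [0.4952, -0.2956, 0.1661]
eef_rot: [1.0, -0.03, -0.002, -0.001]
ft_force: [-0.1, 0.1, 0.8]
width: 0.0746
grip_force: 0.0
time: 28.2
ee_pos: [0.5613, -0.1393, 0.248]
eef_rot: [1.0, -0.001, 0.0, 0.0]
ft_force: [0.8, -1.0, -0.6]
width: 0.0869
grip_force: 0.0
```

Lower to TCP z 0.116 and grip on the top ring.

```bash
python3 -m pendant '[[0,0,0.02,0],[0,0,0.03,0],[0,0,0.03,0],[0,0,0.03,0],[0,0,0.015,0],[0,0,0.007,0],[0,0,0,0],[0,0,0,0]]'
python3 -m pendant '[[0,0,0,0],[0,0,0,0],[0,0,0,0],[0,0,0,0],[0,0,0,0],[0,0,0,0],[0,0,0,0],[0,0,0,0]]' 0 30
python3 -m pendant '[[0,0,0,0],[0,0,0,0]]'
```

```text
time: 28.87
ee_pos: [0.5618, -0.1392, 0.1165]
eef_rot: [1.0, -0.001, 0.0, 0.0]
ft_force: [1.0, -0.1, 0.4]
width: 0.0872
grip_force: 0.0
time: 29.53
ee_pos: [0.5615, -0.1381, 0.1156]
eef_rot: [1.0, -0.0, 0.0, -0.0]
ft_force: [-0.2, 1.0, 0.1]
width: 0.0448
grip_force: 30.0
time: 29.7
ee_pos: [0.5615, -0.1382, 0.1156]
eef_rot: [1.0, -0.0, 0.0, 0.0]
ft_force: [-0.1, -0.0, 0.7]
width: 0.0451
grip_force: 30.0
```

```bash
python3 -m pendant '[[0,0,-0.005,0],[0,0,-0.01,0],[0,0,-0.02,0],[0,0,-0.03,0],[0,0,-0.03,0],[0,0,-0.03,0],[0,0,-0.015,0],[0,0,0,0]]'
python3 -m pendant '[[0,-0.01,0,0],[0,-0.02,0,0],[0,-0.025,0,0],[0,-0.025,0,0],[0,-0.03,0,0],[0,-0.03,0,0],[0,-0.03,0,0],[0,-0.03,0,0]]' >/dev/null
python3 -m pendant '[[0,-0.03,0,0],[0,-0.03,0,0],[0,-0.03,0,0],[0,-0.03,0,0],[0,-0.03,0,0],[0.003,-0.03,0,0],[0.003,-0.025,0,0],[0,-0.02,0,0]]' >/dev/null
python3 -m pendant '[[0,-0.01,0,-0.03],[0,0,0,-0.02],[0,0,0,0],[0,0,0,0],[0,0,0,0]]'
```

```text
time: 30.37
ee_pos: [0.563, -0.1384, 0.2604]
eef_rot: [1.0, -0.0, 0.003, 0.001]
ft_force: [0.8, -0.1, -2.7]
width: 0.0452
grip_force: 30.0
time: 32.12
ee_pos: [0.568, 0.295, 0.2553]
eef_rot: [1.0, 0.024, 0.0, 0.001]
ft_force: [1.0, -0.1, -3.5]
width: 0.0451
grip_force: 30.0
```

```bash
python3 -m pendant '[[-0.001,-0.002,0.02,0],[0,0,0.03,0],[0,0,0.03,0],[0,0,0.02,0],[0,0,0.015,0],[0,0,0.01,0],[0,0,0,0],[0,0,0,0]]'
python3 -m pendant '[[0,0,0.003,0],[0,0,0.003,0],[0,0,0.002,0],[0,0,0,0],[0,0,0,0]]'
python3 -m pendant '[[0,0,0.001,0],[0,0,0,0],[0,0,0,0]]'
```

```text
time: 32.78
ee_pos: [0.5668, 0.2981, 0.131]
eef_rot: [1.0, 0.024, 0.0, 0.0]
ft_force: [1.2, 0.5, -2.1]
width: 0.0451
grip_force: 30.0
time: 33.2
ee_pos: [0.5665, 0.2987, 0.1227]
eef_rot: [1.0, 0.025, 0.0, 0.0]
ft_force: [-0.5, 0.5, -3.0]
width: 0.0451
grip_force: 30.0
time: 33.45
ee_pos: [0.5665, 0.2987, 0.1216]
eef_rot: [1.0, 0.025, 0.0, 0.0]
ft_force: [-0.2, -0.1, -3.2]
width: 0.0452
grip_force: 30.0
```

```bash
python3 -m pendant '[[0,0,0.0015,0],[0,0,0,0],[0,0,0,0]]'
python3 -m pendant '[[0,0,0.001,0],[0,0,0,0],[0,0,0,0]]'
python3 -m pendant '[[0,0,0.001,0],[0,0,0,0],[0,0,0,0]]'
```

```text
time: 33.7
ee_pos: [0.5664, 0.2987, 0.1199]
eef_rot: [1.0, 0.025, -0.0, 0.0]
ft_force: [0.8, 0.3, -2.2]
width: 0.0451
grip_force: 30.0
time: 33.95
ee_pos: [0.5667, 0.2989, 0.1196]
eef_rot: [1.0, 0.025, 0.0, -0.0]
ft_force: [-1.0, 0.3, 2.8]
width: 0.0448
grip_force: 30.0
time: 34.2
ee_pos: [0.5669, 0.2991, 0.1195]
eef_rot: [1.0, 0.025, 0.001, -0.0]
ft_force: [-3.4, -1.8, 9.7]
width: 0.0448
grip_force: 30.0
```

```bash
python3 -m pendant '[[0,0,0,0],[0,0,0,0],[0,0,0,0],[0,0,0,0],[0,0,0,0],[0,0,0,0],[0,0,-0.01,0],[0,0,-0.02,0]]' 1 25
python3 -m pendant '[[0,0,-0.03,0.03],[0,0,-0.03,0.02],[0,0,-0.03,0],[0,0.02,0,0],[0,0.03,0,0],[0,0.03,0,0],[0,0.03,0,0],[0,0.03,0,0]]' >/dev/null
python3 -m pendant '[[0,0.03,0,0],[0,0.03,0,0],[0,0.03,0,0],[0,0.03,0,0],[0,0.03,0,0],[0.002,0.015,0,0],[0,0,0,0],[0,0,0,0]]'
```

```text
time: 34.87
ee_pos: [0.5653, 0.2979, 0.1465]
eef_rot: [1.0, 0.025, -0.002, 0.001]
ft_force: [0.1, -0.7, -0.5]
width: 0.0849
grip_force: 0.0
time: 36.2
ee_pos: [0.5685, -0.0068, 0.2387]
eef_rot: [1.0, -0.001, 0.0, -0.0]
ft_force: [-1.2, 1.6, -0.8]
width: 0.0871
grip_force: 0.0
```

```bash
python3 -m pendant '[[0,0,0.03,0],[0,0,0.03,0],[0,0,0.03,0],[0,0,0.03,0],[0,0,0.02,0],[0,0,0.0115,0],[0,0,0,0],[0,0,0,0]]'
python3 -m pendant '[[0,0,0,0],[0,0,0,0],[0,0,0,0],[0,0,0,0],[0,0,0,0],[0,0,0,0],[0,0,0,0],[0,0,0,0]]' 0 25
python3 -m pendant '[[0,0,-0.005,0],[0,0,-0.01,0],[0,0,-0.02,0],[0,0,-0.02,0],[0,0,-0.02,0],[0,0,-0.005,0],[0,0,0,0],[0,0,0,0]]'
```

```text
time: 36.87
ee_pos: [0.5687, -0.0052, 0.0873]
eef_rot: [1.0, 0.001, 0.0, -0.0]
ft_force: [0.1, 0.0, 0.8]
width: 0.0872
grip_force: 0.0
time: 37.53
ee_pos: [0.5685, -0.0066, 0.0868]
eef_rot: [1.0, -0.0, 0.0, 0.0]
ft_force: [-0.9, -1.7, 2.3]
width: 0.0557
grip_force: 25.0
time: 38.2
ee_pos: [0.5681, -0.0063, 0.166]
eef_rot: [1.0, -0.0, -0.0, 0.0]
ft_force: [-0.9, 0.6, -2.7]
width: 0.0551
grip_force: 24.6
```

Run:
```python
from bench import r; import cv2,numpy as np
print(r.read_state()["width"],r.read_state()["grip_force"])
w=r.camera("wrist")["img"]; s=r.camera("scene")["img"][60:260,230:420]
f=lambda i:cv2.resize(i,(int(i.shape[1]*300/len(i)),300)) 
cv2.imwrite("pics/stem.png",np.hstack([f(w),f(s)])[:,:,::-1])
```

```text
0.055060727865474154 24.641526890918612
```

View pics/stem.png

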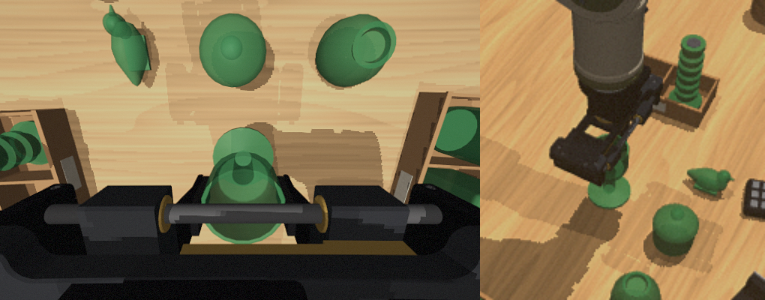

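The glass is held upright between the fingers and the candlestick stands in carton2's far cell. I'll carry the glass to the near cell.

```bash
python3 -m pendant '[[-0.01,-0.01,0,0],[-0.02,-0.02,0,0],[-0.02,-0.025,0,0],[-0.02,-0.025,0,0],[-0.013,-0.03,0,0],[-0.01,-0.03,0,0],[0,-0.03,0,0],[0,-0.03,0,0]]' 0 30 >/dev/null
python3 -m pendant '[[0,-0.03,0,0],[0,-0.03,0,0],[0,-0.02,0,0],[0,-0.02,0,-0.03],[0,0,0,-0.02],[0,0,0,0],[0,0,0,0]]'
python3 -m pendant '[[0,0,0.01,0],[0,0,0.02,0],[0,0,0.02,0],[0,0,0.01,0],[0,0,0.006,0],[0,0,0,0],[0,0,0,0]]'
```

```text
time: 39.55
ee_pos: [0.4752, 0.2928, 0.1655]
eef_rot: [1.0, 0.024, -0.001, 0.001]
ft_force: [0.5, -1.4, -2.4]
width: 0.0549
grip_force: 29.6
time: 40.13
ee_pos: [0.4757, 0.2936, 0.1009]
eef_rot: [1.0, 0.025, 0.0, -0.0]
ft_force: [-0.1, -0.7, -1.9]
width: 0.055
grip_force: 29.6
```

Expected contact at TCP ≈ 0.091.

```bash
python3 -m pendant '[[0,0,0.003,0],[0,0,0.002,0],[0,0,0.002,0],[0,0,0,0],[0,0,0,0]]'
python3 -m pendant '[[0,0,0.001,0],[0,0,0,0],[0,0,0,0]]'
python3 -m pendant '[[0,0,0.001,0],[0,0,0,0],[0,0,0,0]]'
```

```text
time: 40.55
ee_pos: [0.4754, 0.2937, 0.0936]
eef_rot: [1.0, 0.025, 0.0, 0.0]
ft_force: [0.4, -0.6, -2.4]
width: 0.0551
grip_force: 29.6
time: 40.8
ee_pos: [0.4754, 0.2937, 0.0925]
eef_rot: [1.0, 0.025, 0.0, 0.0]
ft_force: [0.7, -0.9, -2.2]
width: 0.055
grip_force: 29.6
time: 41.05
ee_pos: [0.4754, 0.2937, 0.0915]
eef_rot: [1.0, 0.025, -0.0, 0.0]
ft_force: [0.4, 0.7, -3.1]
width: 0.055
grip_force: 29.6
```

```bash
python3 -m pendant '[[0,0,0.001,0],[0,0,0,0],[0,0,0,0]]'
python3 -m pendant '[[0,0,0.001,0],[0,0,0,0],[0,0,0,0]]'
```

```text
time: 41.3
ee_pos: [0.4755, 0.2939, 0.0908]
eef_rot: [1.0, 0.025, 0.0, -0.0]
ft_force: [-1.6, -0.8, 2.3]
width: 0.0554
grip_force: 29.9
time: 41.55
ee_pos: [0.4759, 0.2941, 0.0908]
eef_rot: [1.0, 0.025, 0.001, -0.0]
ft_force: [-3.8, -2.2, 11.1]
width: 0.0552
grip_force: 30.5
```

Contact came at the expected height. I'll release, rise, back off to the robot side and check.

```bash
python3 -m pendant '[[0,0,0,0],[0,0,0,0],[0,0,0,0],[0,0,0,0],[0,0,0,0],[0,0,0,0],[0,0,-0.005,0],[0,0,-0.02,0]]' 1 25
python3 -m pendant '[[0,0,-0.03,0],[0,0,-0.03,0],[0,0,-0.03,0],[0,0,-0.03,0],[0,0.03,-0.02,0],[0,0.03,-0.02,0],[0,0.03,0,0],[0,0.03,0,0]]' >/dev/null
python3 -m pendant '[[0,0.03,0,0],[0,0.03,0,0],[0,0.03,0,0],[0,0.03,0,0],[0,0.03,0,0],[0,0,0,0],[0,0,0,0]]'
python3 - <<'E'
from fit import *; from bench import r
g0=dict(decanter=(.497,-.295,-.063,.004),tall_tumbler=(.405,-.289,0,.004),low_tumbler=(.589,-.301,0,.004),candlestick=(.567,.297,0,.004),stem_glass=(.475,.293,0,.004))
out=[]
for cn in("top","scene"):
    c=r.camera(cn); vis=c["img"].copy()
    for n,g in g0.items():
        s=(sil(c,n,g,(0,0,640,400))>.5).astype(np.uint8)
        cs,_=cv2.findContours(s,cv2.RETR_EXTERNAL,cv2.CHAIN_APPROX_NONE); cv2.drawContours(vis,cs,-1,(255,0,0),1)
    out.append(vis)
t=cv2.resize(out[0][125:285,155:475],None,fx=2.4,fy=2.0);s=cv2.resize(out[1][80:340,160:420],(210,210))
f=lambda i,k:cv2.resize(i,None,fx=k,fy=k)
T=f(out[0][125:285,155:475],1.45); S=f(out[1][80:345,155:405],1.25)
h=max(len(T),len(S)); P=lambda i:cv2.copyMakeBorder(i,0,h-len(i),0,0,0)
cv2.imwrite("pics/end.png",np.hstack([P(T),P(S)])[:,:,::-1])
E
```

```text
time: 42.22
ee_pos: [0.474, 0.2926, 0.1124]
eef_rot: [1.0, 0.025, -0.002, 0.001]
ft_force: [-0.3, 0.3, 0.1]
width: 0.0866
grip_force: 0.0
time: 43.47
ee_pos: [0.4889, 0.0225, 0.2748]
eef_rot: [1.0, 0.023, 0.0, 0.0]
ft_force: [-0.7, 1.0, 0.2]
width: 0.0874
grip_force: 0.0
```

View pics/end.png

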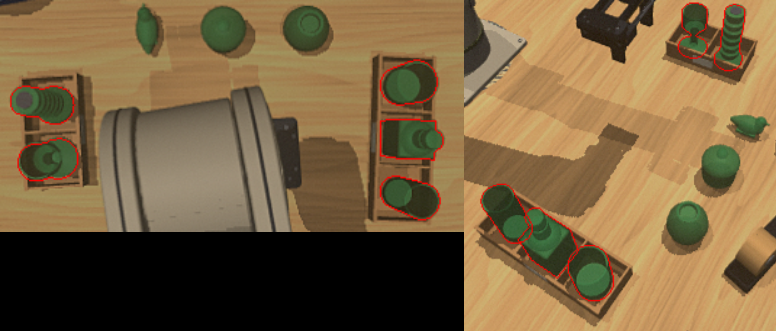

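All five pieces stand within their predicted outlines in both views, centred in their cells. The unsold three haven't moved.

```bash
python3 -c "
from bench import r; print(r.close_job())"
```

```text
the job is handed in; nothing more can be done
None
```

The job is handed in at about 44 s of the 141 s: all five sold pieces stand upright in their assigned cells, and the final camera check showed the ball vase, bonbon jar and glass bird where they were; `r.close_job()` returned no verdict.

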